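# Lever the machine foot up onto its catches

### The arm

A 6-joint arm with a two-finger parallel gripper is mounted at the origin on a cart in front of the work surface, level with it; the furniture and walls round the work are solid. World frame = base frame: x ahead of the robot, y to its left, z up, the work surface at z = 0. Lengths are in m, angles in degrees, forces in N, time in s.
With the tool pointing down it reaches from about 0.4 to 0.825 m from the base axis. Payload 7 kg.
Tool frame: the origin (TCP) lies midway between the tips of the shut fingers; the grasp point (between the pads) lies 19 mm behind it; z points along the fingers, y is the direction in which the jaws open and shut (so a half turn about z gives the same grasp; the last joint's range is limited). The gripper opens to 88 mm and grips with 3 to 60 N. Pads are 19 mm wide; open, the fingers measure 130 mm over their backs; the gripper's body (78 mm by 193 mm) begins 47 mm behind the grasp point.
Start: joints at [89.215, 20.546, 0.682, 0, -70.136, -16.507], TCP at [0.201, 0.644, 0.227] pointing down, gripper open.
Joint ranges: [-176.03, 176.03], [-82.01, 121.73], [-58.28, 71.71], [-173.87, 95.51], [-174.79, -0.11], [-173.66, 173.66]. Speed limits (degrees/s): [136.94, 136.94, 172.46, 180, 180, 180].

### API

Orientations are given as [roll, pitch, yaw] about the fixed x, y, z axes, in that order (R = Rz(yaw) Ry(pitch) Rx(roll)).
In Python, from plant import ctrl gives the robot as it stands. The module is installed in compiled form; this text tells all that it offers.
- The arm moves only by the tool arm_command, never from a script. Its argument "targets" is a list that holds one entry, the list of rows, each a list of 7 numbers: the turn, a rotation vector about the world's x, y, z in rad, then the shift along the world's x, y, z in cm, then the opening, from 0 (shut) to 1 (fully open). A call has 1 to 8 rows; each row is the pose to reach, as a shift and turn from the pose commanded when the call began; what a row does not reach only later rows make up. A row lasts 1/12 s, in which the tool goes at most 41.7 mm and 7.16 degrees, less where a joint would pass 70% of its speed; a pose out of reach is approached as far as the arm can. A call with a gripper value outside its range is refused whole. The fingers move at their own pace and stop on an object; the grip force is fixed at half the most. Time passes only in rows, so rows that repeat a pose let the fingers close. It gives the time, the measured TCP pose, the force and the opening at its end, in the units of the state.
- ctrl.get_obs(): the state, without advancing time (a new reading comes with each control period).
- ctrl.snapshot(name): name is "side" or "top" or "wrist"; returns the picture (400x640x3 uint8, blue, green, red); there is no depth.
- ctrl.camera_model(name): a dict with "K" (3x3 intrinsics, pixels), "xyz" and "rotation" of the camera in the world. Camera axes: x right, y up, looking along -z (the intrinsics and any distortion apply to the point x, -y, -z); pixel columns grow to the right and rows downward; lengths in m; the calibration is good to about 2 mm. The wrist camera is an equidistant fisheye: a pixel r from the principal point sees the ray r / f radians off the axis. A picture is of the moment at which its call begins: read the wrist's pose just before it. camera_model takes no time and is no camera call; for the wrist camera it gives the pose at the moment of the call.
- ctrl.close_job(): hands the job in, once; it reports no verdict.
The state is a dict: "clock": time; "joint_pos": joint angles; "qvel": joint speeds; "tau": joint torques, N m; "tool_pos": TCP position; "orientation": TCP orientation; "force": force on the tool from outside, world axes, zero at the start; "moment": the same for the moment, N m; "opening": finger opening in m.
Only numpy, scipy, OpenCV 4.12 (cv2) and the standard library are available. Lean on these libraries where they do the work, as an engineer would, in place of code of your own. Each camera call takes 0.05 s, during which the arm holds its last target. There are 200 camera calls.

### The job

Take the pry bar, put its nose into the notch under the front edge of the heavy machine foot with the bar resting over the fulcrum block, and lever the foot up gently until the spring catches on both sides have snapped in under it; stop as soon as you feel the foot come against its stops. Then ease off so that the foot rests on the catches, pull the bar out and lay it flat on the bench, clear of the fixture. Lift the foot with the bar alone, and leave the bottle, the tin and the angle bracket where they stand.

Things in the scene. Friction and masses are not known exactly. Their poses are not given: they have to be found in the camera images.
- bar_grip (a point): centre of the black handle of the loose pry bar (0.35 kg), half-way up, 11 mm above the bar's flat underside, on which it lies on the bench. x along the bar to the nose, z up. Handle 100 mm long (x -50 to +50), 24 wide, 22 high; ahead of it a steel blade 18 mm wide, 8 thick, its underside flush with the handle's, ending in a round nose 188 mm ahead of this point
- bar_nose (a point): tip of the bar's round nose (radius 4 mm), half-way up the 8 mm thick blade, 188 mm ahead of the handle's centre and 7 mm lower; axes as the bar's. No more than 80 N may bear on the foot here: the foot's own weight takes 20 to 50 N, the rest is left for feeling the stops
- bed: fixed dark steel bed plate, 8 mm thick; origin on the bench under the centre of the machine foot as it first stands; x points to the back, from the fulcrum to the foot. Its tongue to the front carries the fulcrum block. A low fence and guides locate the foot's rear edge
- foot: grey cast machine foot, loose, about 4 to 6 kg, on the bed plate: 110 mm (x) x 120 (y) x 44 high, with a round pedestal to 109 mm; origin at the centre of its underside. In the middle of its front (-x) edge a pry notch 46 mm wide, 28 high from the underside, 35 deep. It tips up about its rear lower edge (x = +55). Steel side lugs at x = -42, 12 to 38 mm above the underside
- lip (a point): middle of the lower front edge of the lip over the notch, on the foot's front face, 28 mm above the foot's underside (36 mm above the bench at rest); axes as the foot's. It rises when the foot is levered: about 1.13 times the lift of the lugs
- fulcrum: fixed steel fulcrum block on the bed's tongue, 30 mm (x) x 50 mm (y); origin at the centre of its underside on the plate (8 mm above the bench)
- crest (a point): top of the fulcrum's rounded crest (radius 12 mm, along y), 36 mm above the bed plate, 40 to 50 mm in front of the foot's lip; two cheeks beside the bar stand 10 mm above the crest, 36 mm apart; axes as the bed's
- bottle: white glue bottle, 34 x 34 x 100 mm, a bystander; origin at its underside
- tin: yellow tin, 62 x 62 x 90 mm, a bystander; origin at its underside
- angle: galvanised angle bracket, 45 x 50 x 47 mm, a bystander; origin at its underside
- catch_l (a point): on the bed plate, in the middle of the left (+y) catch: a fixed steel post, 70 to 90 mm high, with a spring pawl that snaps in by itself under the foot's side lug once that is raised enough, and a rigid stop arm that the lug meets about 6 mm higher. The height is set anew each time and not given: the pawls catch at a lug lift of 10 to 19 mm, the same both sides
- catch_r (a point): the same for the right (-y) catch, its mirror image; posts, pawls and arms take up x -13 to +13 mm about this point and reach from 60 to 95 mm sideways from the bed's middle line

How it is judged:
By the outcome, as a careful person would: the job done as asked, in the order asked, and still so for the second after the job is handed in, with the robot touching nothing.
It also fails if it takes over 72 s, if anything falls off the work surface, if the arm or the gripper's body presses on something with over 40 N, if the wrist force passes 120 N, or if a joint passes its speed limit or range.

## Working session

There is one attempt and no reset: what is moved stays moved. The work goes in short steps, Python scripts to look and compute and a tool call to move; the robot and the scene stay as the last step left them, time stands still between calls to the robot, and variables do not carry over. Pictures are saved under pics/ and viewed, about 8 in all and at most 12, crops included, and the job is handed in when it is done.

Besides the shell and the picture viewer there is one more tool, called in YAML: its name, and indented under it one key for each argument. arm_command: Moves the arm, as the interface text tells. Its arguments: {"type":"object","properties":{"targets":{"type":"array","items":{"type":"array","items":{"type":"array","items":{"type":"number"}}}}},"required":["targets"]}

```bash
mkdir -p pics; python3 - <<'E'
from plant import ctrl
import cv2,numpy as np
np.set_printoptions(precision=4,suppress=True)
o=ctrl.get_obs();print(o)
for n in("side","top","wrist"):
    m=ctrl.camera_model(n);print(n,m)
    cv2.imwrite(f"pics/{n}0.png",ctrl.snapshot(n))
E
```

```text
{'clock': 0.0, 'joint_pos': array([ 89.2144,  20.5908,   0.6344,  -0.0191, -70.1362, -16.5047]), 'qvel': array([-0.0254, -0.0997, -0.0072, -0.0055,  0.0356, -0.0468]), 'tau': array([  0.0001, -58.2723,  29.3043,   6.9967,   0.0068,  -0.0002]), 'tool_pos': array([0.2005, 0.644 , 0.2256]), 'orientation': array([179.9062,  -0.0091, -17.2968]), 'force': array([ 0.2022,  0.129 , -0.028 ]), 'moment': array([-0.0273,  0.0256,  0.0173]), 'opening': 0.08773823998988466}
side {'K': array([[466.2072,   0.    , 322.0182],
       [  0.    , 466.2072, 196.5603],
       [  0.    ,   0.    ,   1.    ]]), 'xyz': array([ 0.1553, -0.4951,  0.7281]), 'rotation': array([ 46.944 ,  -0.0745, -33.9519])}
top {'K': array([[476.6862,   0.    , 311.0188],
       [  0.    , 476.6862, 193.4741],
       [  0.    ,   0.    ,   1.    ]]), 'xyz': array([0.3023, 0.119 , 1.1659]), 'rotation': array([ 12.8981,   0.2362, -91.6572])}
wrist {'K': array([[309.7069,   0.    , 321.8775],
       [  0.    , 309.7069, 205.4268],
       [  0.    ,   0.    ,   1.    ]]), 'xyz': array([0.2756, 0.6199, 0.384 ]), 'rotation': array([ -16.861 ,   -0.0619, -107.3113])}
```

View pics/top0.png

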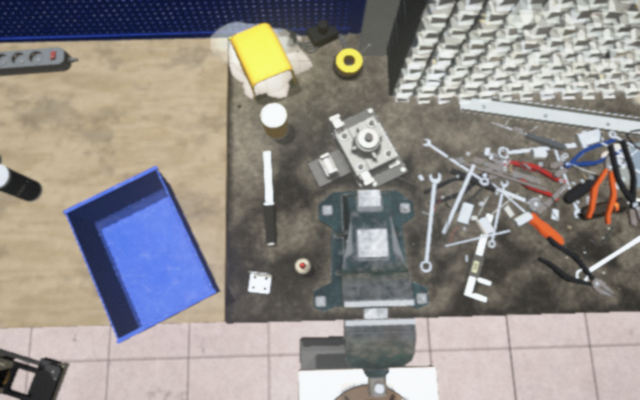

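View pics/side0.png

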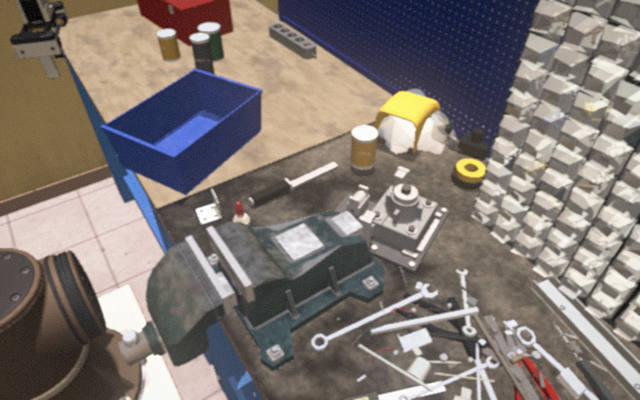

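```bash
cat > h.py <<'E'
import numpy as np,cv2
from scipy.spatial.transform import Rotation as R
from plant import ctrl
np.set_printoptions(precision=4,suppress=True)
def cam(n):
    m=ctrl.camera_model(n);return m["K"],np.array(m["xyz"]),R.from_euler('xyz',m["rotation"],degrees=True).as_matrix()
def ray(n,u,v,c=None):
    K,p,M=c or cam(n);x=(u-K[0,2])/K[0,0];y=(v-K[1,2])/K[1,1]
    if n=="wrist":
        r=np.hypot(x,y);s=np.sin(r)/r if r>1e-9 else 1;d=np.array([x*s,-y*s,-np.cos(r)])
    else:d=np.array([x,-y,-1.])
    return p,M@d
def onz(n,u,v,z,c=None):
    p,d=ray(n,u,v,c);return p+d*(z-p[2])/d[2]
def proj(n,P,c=None):
    K,p,M=c or cam(n);q=M.T@(np.array(P)-p)
    x,y,z=q[0],-q[1],-q[2]
    if n=="wrist":
        r=np.hypot(x,y);t=np.arctan2(r,z);x,y=x/r*t,y/r*t
    else:x,y=x/z,y/z
    return np.array([K[0,0]*x+K[0,2],K[1,1]*y+K[1,2]])
E
python3 - <<'E'
from h import *
a=cv2.imread("pics/top0.png");b=cv2.imread("pics/side0.png");
cv2.imwrite("pics/topc.png",cv2.resize(a[95:255,245:415],None,fx=4.7,fy=3.75*1.2533,interpolation=cv2.INTER_CUBIC)[:600,:800])
cv2.imwrite("pics/sidec.png",cv2.resize(b[150:280,240:460],None,fx=3.6,fy=3.6,interpolation=cv2.INTER_CUBIC))
for nm,u,v,z in(("handle end",271,245,.02),("nose",267,152,.008),("ped",367,138,.117)):print(nm,onz("top",u,v,z))
for nm,u,v,z in(("handle end",252,202,.02),("nose",336,165,.008),("ped",406,188,.117)):print(nm,onz("side",u,v,z))
E
```

```text
handle end [0.4404 0.2161 0.02  ]
nose [0.679  0.2249 0.008 ]
ped [ 0.6705 -0.0171  0.117 ]
handle end [0.4418 0.2042 0.02  ]
nose [0.6778 0.2181 0.008 ]
ped [ 0.6715 -0.0244  0.117 ]
```

View pics/topc.png

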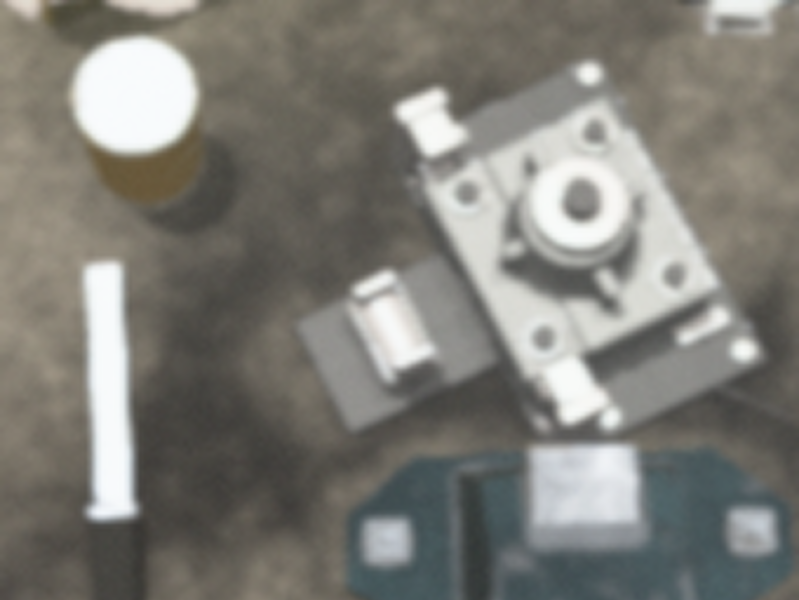

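View pics/sidec.png

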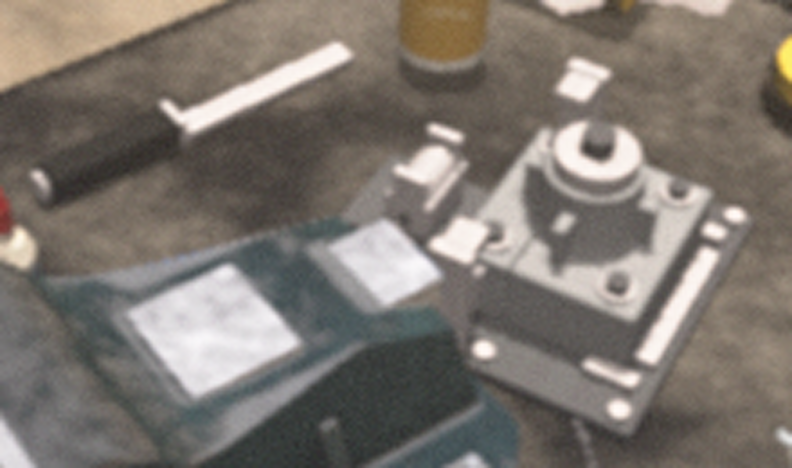

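arm_command:
  targets:
    - [[0,0,0.17,14.5,-24,-1,1],[0,0,0.17,14.5,-24,-1,1],[0,0,0.17,14.5,-24,-1,1],[0,0,0.17,14.5,-24,-1,1],[0,0,0.17,14.5,-24,-1,1],[0,0,0.17,14.5,-24,-1,1],[0,0,0.17,14.5,-24,-1,1],[0,0,0.17,14.5,-24,-1,1]]

```text
clock: 0.82
tool_pos: [0.3471, 0.3998, 0.2165]
orientation: [179.9, 0.0, -7.7]
force: [-1.1, 1.2, -1.6]
opening: 0.0879
```

arm_command:
  targets:
    - [[0,0,0.17,14.5,-24,-1,1],[0,0,0.17,14.5,-24,-1,1],[0,0,0.17,14.5,-24,-1,1],[0,0,0.17,14.5,-24,-1,1],[0,0,0.17,14.5,-24,-1,1],[0,0,0.17,14.5,-24,-1,1],[0,0,0.17,14.5,-24,-1,1],[0,0,0.17,14.5,-24,-1,1]]

```text
clock: 1.48
tool_pos: [0.4922, 0.1604, 0.2061]
orientation: [179.9, 0.0, 2.0]
force: [0.1, 0.1, 0.4]
opening: 0.0875
```

```bash
python3 - <<'E'
from h import *
import pickle
o=ctrl.get_obs();c=cam("wrist");im=ctrl.snapshot("wrist")
pickle.dump(c,open("w1.pkl","wb"));cv2.imwrite("pics/w1.png",im)
print(o["clock"],o["tool_pos"],o["orientation"],o["joint_pos"])
cv2.imwrite("pics/w1v.png",cv2.resize(im,(800,500),interpolation=cv2.INTER_CUBIC))
for nm,u,v,z in(("tin",272,108,.09),("visejaw",370,200,.1),("viselug",320,212,.02),("vise left body",335,250,.08),("bottle",303,266,.1),("angle",259,283,.02)):print(nm,onz("top",u,v,z))
E
```

```text
1.4833 [0.4922 0.1604 0.2061] [179.9333   0.0412   1.9591] [ 39.8193   6.5974 -20.669    0.0308 -62.8071  52.1258]
tin [0.7632 0.2044 0.09  ]
visejaw [ 0.5271 -0.0179  0.1   ]
viselug [0.5176 0.0956 0.02  ]
vise left body [0.4175 0.0656 0.08  ]
bottle [0.382  0.1389 0.1   ]
angle [0.3512 0.2454 0.02  ]
```

View pics/w1v.png

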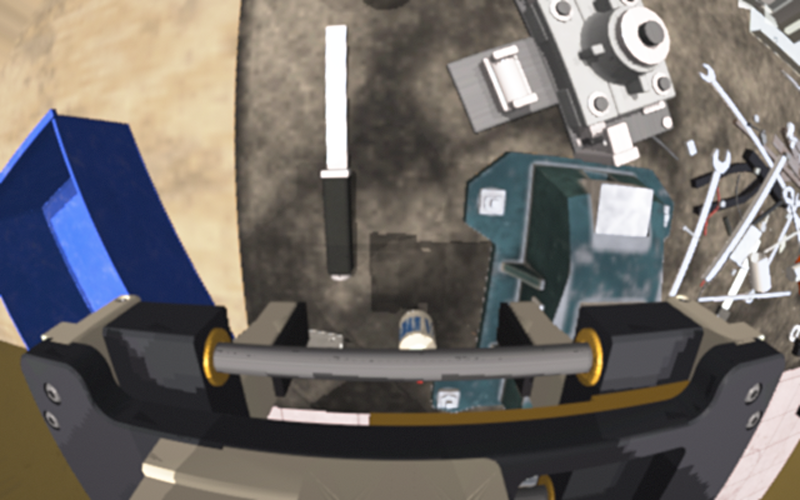

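```bash
python3 - <<'E'
from h import *
import pickle
c=pickle.load(open("w1.pkl","rb"))
im=cv2.imread("pics/w1.png")
for nm,u,v,z in(("rear top",340,274,.022),("handle L front",323,176,.022),("handle R front",353,176,.022),("handle L rear",329,271,.022),("handle R rear",352,270,.022),("blade tipL",327,27,.008),("blade tip R",346,27,.008),("bladeL root",327,168,.008),("bladeR root",348,167,.008)):
    print(nm,onz("wrist",u/1.25,v/1.25,z,c))
cv2.imwrite("pics/w1c.png",cv2.resize(im[0:140,350:550],None,fx=4,fy=4,interpolation=cv2.INTER_CUBIC))
E
```

```text
rear top [0.4478 0.2168 0.022 ]
handle L front [0.5397 0.2318 0.022 ]
handle R front [0.54   0.2047 0.022 ]
handle L rear [0.4504 0.2273 0.022 ]
handle R rear [0.4522 0.2053 0.022 ]
blade tipL [0.6807 0.235  0.008 ]
blade tip R [0.6801 0.2172 0.008 ]
bladeL root [0.546  0.2309 0.008 ]
bladeR root [0.5471 0.2112 0.008 ]
```

View pics/w1c.png

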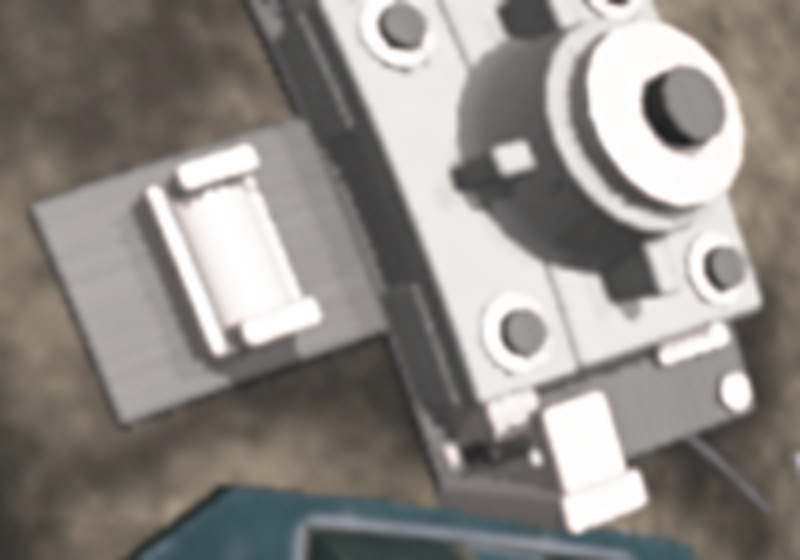

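```bash
python3 - <<'E'
from h import *
import pickle
c=pickle.load(open("w1.pkl","rb"))
def w(x,y,z):return onz("wrist",350+x/4,y/4,z,c)
def t(x,y,z):return onz("top",245+x/4.7,95+y/4.7,z)
def s(x,y,z):return onz("side",240+x/3.6,150+y/3.6,z)
for nm,f,l in(("w",w,dict(t1=(35,207,.008),t2=(125,425,.008),tl=(300,120,.008),tr=(385,330,.008),crest=(232,250,.044),chL=(217,168,.054),chR=(268,320,.054),ff=(340,50,.052),fr=(475,405,.052),rr=(760,305,.052),ped=(667,116,.117))),
 ("t",t,dict(t1=(300,325,.008),t2=(350,430,.008),crest=(395,325,.044),chL=(375,285,.054),fl=(428,172,.052),fr=(520,385,.052),bl=(605,100,.052),rr=(718,288,.052),ped=(578,205,.117))),
 ("s",s,dict(crest=(432,165,.044),ped=(598,152,.117),f_l=(545,130,.052),rr=(635,320,.052),bl=(712,190,.052)))):
    for k,v in l.items():print(nm,k,f(*v)[:2])
    a=f(*l["crest"]);b=f(*l["ped"]);d=b-a;print("yaw crest->ped",np.degrees(np.arctan2(d[1],d[0])),np.hypot(*d[:2]))
a,b=w(35,207,.008),w(125,425,.008);d=a-b;print("yaw front",np.degrees(np.arctan2(d[1],d[0]))-90,np.hypot(*d[:2]))
a,b=w(340,50,.052),w(475,405,.052);d=a-b;print("yaw foot",np.degrees(np.arctan2(d[1],d[0]))-90,np.hypot(*d[:2]))
a,b=w(217,168,.054),w(268,320,.054);d=a-b;print("yaw cheeks",np.degrees(np.arctan2(d[1],d[0]))-90,np.hypot(*d[:2]))
E
```

```text
w t1 [0.6456 0.1228]
w t2 [0.5834 0.0944]
w tl [0.6818 0.0446]
w tr [0.6201 0.0158]
w crest [0.6314 0.0746]
w chL [0.651  0.0818]
w chR [0.6123 0.0672]
w ff [0.6904 0.0479]
w fr [0.5974 0.0059]
w rr [ 0.644  -0.0933]
w ped [ 0.6687 -0.0114]
yaw crest->ped -66.56903374675535 0.09379682888243837
t t1 [0.6436 0.1195]
t t2 [0.5847 0.0945]
t crest [0.6315 0.07  ]
t chL [0.6505 0.08  ]
t fl [0.7123 0.0499]
t fr [0.5952 0.0073]
t bl [ 0.7497 -0.0454]
t rr [ 0.6441 -0.0979]
t ped [ 0.6689 -0.0193]
yaw crest->ped -67.28189375167491 0.09678838982612864
s crest [0.6341 0.068 ]
s ped [ 0.6635 -0.0338]
s f_l [0.7041 0.048 ]
s rr [ 0.6448 -0.0969]
s bl [ 0.7508 -0.0464]
yaw crest->ped -73.87110398648794 0.10594097258853603
yaw front -65.48357220185237 0.06835297540485015
yaw foot -65.73350371424334 0.10196038010129903
yaw cheeks -69.24437100231128 0.04142730323755735
```

arm_command:
  targets:
    - [[0,0,0.008,0.4,5.8,-6,1],[0,0,0.008,0.4,5.8,-12,1],[0,0,0.008,0.4,5.8,-15,1],[0,0,0.008,0.4,5.8,-18,1],[0,0,0.008,0.4,5.8,-19.5,1],[0,0,0.008,0.4,5.8,-20.2,1],[0,0,0.008,0.4,5.8,-20.2,1],[0,0,0.008,0.4,5.8,-20.2,0]]

```text
clock: 2.2
tool_pos: [0.4942, 0.2232, 0.0047]
orientation: [179.9, 0.1, 2.7]
force: [0.6, -0.6, 1.5]
opening: 0.0852
```

arm_command:
  targets:
    - [[0,0,0,0,0,0,0],[0,0,0,0,0,0,0],[0,0,0,0,0,0,0],[0,0,0,0,0,0,0],[0,0,0,0,0,0,0],[0,0,0,0,0,0,0],[0,0,0,0,0,0,0],[0,0,0,0,0,0,0]]

```text
clock: 2.87
tool_pos: [0.4946, 0.2224, 0.0046]
orientation: [-180.0, -0.0, 2.6]
force: [0.7, -0.6, 0.3]
opening: 0.0331
```

```bash
python3 - <<'E'
from h import *
import pickle
o=ctrl.get_obs();c=cam("wrist");im=ctrl.snapshot("wrist")
pickle.dump(c,open("w2.pkl","wb"));cv2.imwrite("pics/w2.png",im)
for k in o:print(k,o[k])
M=R.from_euler('xyz',o["orientation"],degrees=True)
print("cam in tool",M.inv().apply(c[1]-o["tool_pos"]),(M.inv()*R.from_matrix(c[2])).as_euler('xyz',degrees=True))
E
```

```text
clock 2.8667
joint_pos [ 44.9228  22.5236 -30.8072  -0.0009 -36.6685  47.7199]
qvel [-0.0124  0.118   0.0267 -0.0639 -0.0191 -0.0231]
tau [  0.004  -50.3286  18.7087   4.4118   0.0819  -0.0005]
tool_pos [0.4946 0.2224 0.0046]
orientation [-179.9992   -0.0002    2.642 ]
force [ 0.7255 -0.6354  0.2646]
moment [-0.019  -0.0031 -0.0281]
opening 0.033137084907270895
cam in tool [ 0.0785  0.0011 -0.1583] [163.1411  -0.0264  90.016 ]
```

arm_command:
  targets:
    - [[0,0,0,0,0,0,0],[0,0,0,0,0,0,0],[0,0,0,0,0,0,0],[0,0,0,0,0,0,0],[0,0,0,0,0,0,0],[0,0,0,0,0,0,0],[0,0,0,0,0,0,0],[0,0,0,0,0,0,0]]

```text
clock: 3.58
tool_pos: [0.4946, 0.2222, 0.0045]
orientation: [180.0, 0.0, 2.6]
force: [-0.9, -1.6, 2.6]
opening: 0.0235
```

arm_command:
  targets:
    - [[0,0,0,0,0,1,0],[0,0,0,0,0,3,0],[0,0,0,0,0,5,0],[0,0,0,0,0,8,0],[0,0,0,0,0,11,0],[0,0,0,0,0,14,0],[0,0,0,0,0,16,0],[0,0,0,0,0,16,0]]

```text
clock: 4.25
tool_pos: [0.4966, 0.2243, 0.1699]
orientation: [-179.7, -0.4, 2.7]
force: [0.3, 1.7, -2.2]
opening: 0.0239
```

arm_command:
  targets:
    - [[0,0,-0.6,3,1,-2,0],[0,0,-0.6,3,1,-2,0],[0,0,-0.6,3,1,-2,0],[0,0,-0.6,3,1,-2,0],[0,0,-0.6,3,1,-2,0],[0,0,-0.6,3,1,-2,0]]

```text
clock: 4.75
tool_pos: [0.5239, 0.2323, 0.1436]
orientation: [179.9, 0.1, -32.0]
force: [0.8, -0.0, -2.6]
opening: 0.0238
```

arm_command:
  targets:
    - [[0,0,-0.6,3,1,-2,0],[0,0,-0.6,3,1,-2,0],[0,0,-0.6,3,1,-2,0],[0,0,-0.6,3,1,-2,0],[0,0,-0.6,3,1,-2,0],[0,0,-0.6,3,1,-2,0]]

```text
clock: 5.25
tool_pos: [0.5542, 0.2424, 0.1239]
orientation: [179.9, 0.0, -66.2]
force: [0.3, -0.1, -3.5]
opening: 0.0237
```

```bash
python3 - <<'E'
from h import *
import pickle
o=ctrl.get_obs();c=cam("wrist");im=ctrl.snapshot("wrist")
pickle.dump((c,o),open("w3.pkl","wb"));cv2.imwrite("pics/w3.png",im)
print(o["clock"],o["tool_pos"],o["orientation"],o["joint_pos"],o["force"])
cv2.imwrite("pics/w3c.png",cv2.resize(im[0:225,180:480],None,fx=2.66,fy=2.66,interpolation=cv2.INTER_CUBIC))
E
```

```text
5.25 [0.5542 0.2424 0.1239] [179.9343   0.0093 -66.181 ] [ 42.0935  18.8659 -16.1568  -0.036  -55.0368 -18.2538] [ 0.2576 -0.0989 -3.506 ]
```

View pics/w3c.png

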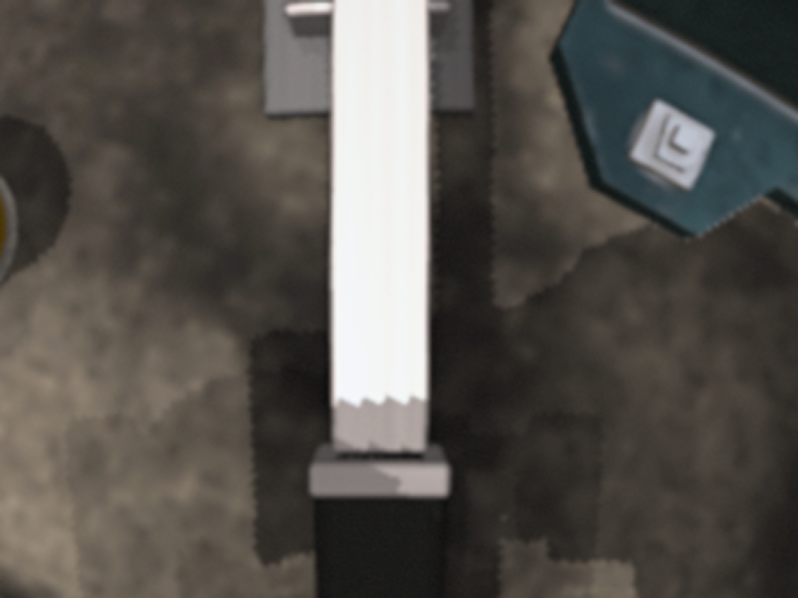

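```bash
python3 - <<'E'
from h import *
import pickle
c,o=pickle.load(open("w3.pkl","rb"))
M=R.from_euler('xyz',o["orientation"],degrees=True);T=o["tool_pos"]
f=lambda x,y,z:onz("wrist",180+x/2.66,y/2.66,z,c)
a,b=f(266,116,.008),f(474,110,.008);d=a-b;print(a,b,np.hypot(*d[:2]),"yaw",np.degrees(np.arctan2(d[1],d[0]))-90)
print("mid in tool",M.inv().apply((a+b)/2-T))
l=f(266,5,.008);r=f(472,5,.008)
for p,q in((a,l),(b,r)):d=q-p;print("side yaw",np.degrees(np.arctan2(d[1],d[0])))
zt=T[2]+.0175;zb=T[2]-.0045+.008
for p in((311,495,zt),(449,495,zt),(311,462,zt),(449,462,zt),(333,440,zb),(428,440,zb),(331,20,zb),(431,20,zb)):print(p,M.inv().apply(f(*p)-T)*1000)
E
```

```text
[0.6452 0.1253 0.008 ] [0.5836 0.096  0.008 ] 0.06826704944149348 yaw -64.58769953324163
mid in tool [ 0.1449 -0.002   0.1159]
side yaw -65.46505621249038
side yaw -65.84343743666946
(311, 495, np.float64(0.14138080486660204)) [ 46.2296 -11.2411 -17.5204]
(449, 495, np.float64(0.14138080486660204)) [ 46.2213  13.0365 -17.4926]
(311, 462, np.float64(0.14138080486660204)) [ 52.1446 -11.1262 -17.5213]
(449, 462, np.float64(0.14138080486660204)) [ 52.1393  12.9155 -17.4937]
(333, 440, np.float64(0.12738080486660203)) [53.6755 -8.006  -3.5179]
(428, 440, np.float64(0.12738080486660203)) [53.6739 10.0621 -3.4972]
(331, 20, np.float64(0.12738080486660203)) [135.1249  -8.1959  -3.5314]
(431, 20, np.float64(0.12738080486660203)) [135.1632  10.4575  -3.51  ]
```

```bash
cat > plan.py <<'E'
from h import *
PSI=-65.6;C=np.array([.6319,.0747]);NX=.190;NZ=.0005
def tcp(th,L,clr,lat=0.):
    "th nose-down deg, L nose tip beyond crest, clr underside over crest"
    t=np.radians(th);d=np.array([np.cos(t),-np.sin(t)]);n=np.array([np.sin(t),np.cos(t)])
    P=np.array([0,.032])+(.012+clr+.004)*n;nose=P+d*(L-P[0])/d[0]
    q=nose-NX*d+NZ*n
    a=np.radians(PSI);u=np.array([np.cos(a),np.sin(a)]);l=np.array([-u[1],u[0]])
    return np.r_[C+q[0]*u+lat*l,q[1]],R.from_euler('xyz',[180,th,PSI],degrees=True),nose
def show(name,th,L,clr,lat=0.,frm=None):
    o=ctrl.get_obs()
    p0,r0=frm or (o["tool_pos"],R.from_euler('xyz',o["orientation"],degrees=True))
    p,r,nose=tcp(th,L,clr,lat)
    print(name,"nose",nose,"tcp",p,"rotvec",(r*r0.inv()).as_rotvec().round(4),"cm",((p-p0)*100).round(2));return p,r
E
python3 - <<'E'
from plan import *
f=show("stage",25,.012,.002)
show("ins",25,.07,.002,0,f)
E
```

```text
stage nose [0.012  0.0463] tcp [0.5658 0.2204 0.127 ] rotvec [0.3978 0.1788 0.0041] cm [ 1.15 -2.21  0.29]
ins nose [0.07   0.0192] tcp [0.5898 0.1676 0.1   ] rotvec [0. 0. 0.] cm [ 2.4  -5.28 -2.7 ]
```

arm_command:
  targets:
    - [[0.1,0.045,0,0,0,2,0],[0.2,0.09,0,0.4,-0.8,2.3,0],[0.3,0.135,0.002,0.8,-1.5,2.3,0],[0.398,0.179,0.004,1.2,-2.2,2.3,0],[0.398,0.179,0.004,1.2,-2.2,2.3,0],[0.398,0.179,0.004,1.2,-2.2,2.3,0]]

```text
clock: 5.8
tool_pos: [0.568, 0.2176, 0.1466]
orientation: [180.0, 25.0, -65.9]
force: [-0.6, -0.0, -5.4]
opening: 0.024
```

```bash
python3 - <<'E'
from plan import *
import pickle
o=ctrl.get_obs();c=cam("wrist");im=ctrl.snapshot("wrist");sd=ctrl.snapshot("side")
pickle.dump((c,o),open("w4.pkl","wb"));cv2.imwrite("pics/w4.png",im);cv2.imwrite("pics/s4.png",sd)
print(o["clock"],o["tool_pos"],o["orientation"],o["joint_pos"],o["force"])
a=cv2.resize(im[0:150,200:460],(800,462),interpolation=cv2.INTER_CUBIC)
cv2.imwrite("pics/w4c.png",a)
show("stage",25,.012,.002)
E
```

```text
5.8 [0.568  0.2176 0.1466] [179.964   24.9948 -65.9091] [ 22.0443  22.0169  -1.9242 -26.8319 -69.3029  12.4107] [-0.602  -0.033  -5.3541]
stage nose [0.012  0.0463] tcp [0.5658 0.2204 0.127 ] rotvec [ 0.0013 -0.0003  0.0024] cm [-0.09  0.05 -2.02]
```

View pics/w4c.png

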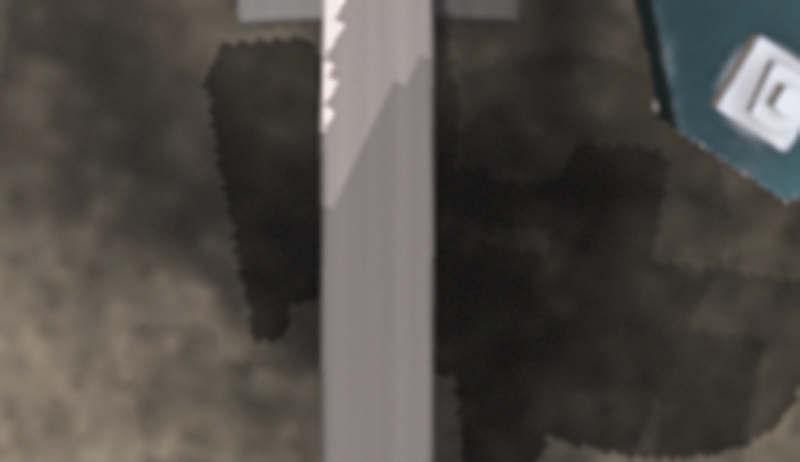

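```bash
python3 - <<'E'
from plan import *
import pickle
c,o=pickle.load(open("w4.pkl","rb"));s=cv2.imread("pics/s4.png")
M=R.from_euler('xyz',o["orientation"],degrees=True);T=o["tool_pos"]
a=cv2.resize(s[130:270,280:450],None,fx=4.25,fy=4.25,interpolation=cv2.INTER_CUBIC)
def mk(P,col):
    u=(proj("side",P)-[280,130])*4.25;print(u);cv2.circle(a,tuple(int(x) for x in u),3,col,-1)
for p in((.190,-.009,-.0035),(.190,.009,-.0035),(.053,.009,-.0035),(.053,-.009,-.0035)):mk(T+M.apply(p),(0,0,255))
u=np.array([np.cos(np.radians(-65.6)),np.sin(np.radians(-65.6))]);l=np.array([-u[1],u[0]])
for s_,la,z in((0,-.018,.054),(0,.018,.054),(0,-.018,.044),(0,.018,.044),(.0485,-.06,.052),(.0485,.06,.052),(.1585,-.06,.052),(.1585,.06,.052)):mk(np.r_[C+s_*u+la*l,z],(0,255,0))
cv2.imwrite("pics/s4c.png",a)
E
```

```text
[370.1711 238.4231]
[353.0556 259.0224]
[139.9588  83.8164]
[159.319   65.3549]
[312.3584 280.1015]
[346.4009 239.2076]
[311.4153 294.6598]
[345.2503 253.7197]
[358.8199 370.6263]
[467.8978 228.8819]
[572.5706 461.322 ]
[670.0192 306.5528]
```

View pics/s4c.png

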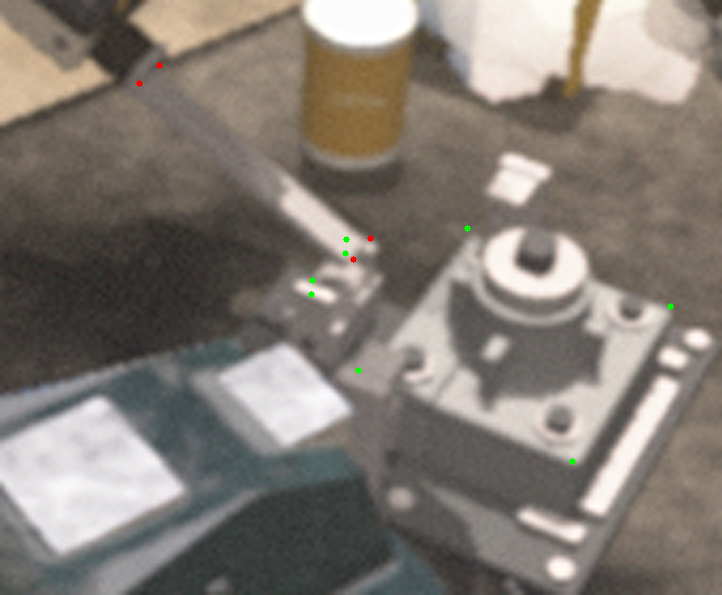

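arm_command:
  targets:
    - [[0,0,0.003,-0.1,0,-1,0],[0,0,0.003,-0.1,0,-2,0],[0,0,0.003,-0.1,0,-2,0],[0,0,0.003,0.3,-0.9,-2.5,0],[0,0,0.003,0.7,-1.8,-2.9,0],[0,0,0.003,1.1,-2.6,-3.4,0],[0,0,0.003,1.1,-2.6,-3.4,0]]

```text
clock: 6.48
tool_pos: [0.5779, 0.1926, 0.112]
orientation: [179.8, 25.0, -65.8]
force: [-0.7, -0.6, -3.2]
opening: 0.0237
```

```bash
python3 - <<'E'
from plan import *
o=ctrl.get_obs();print(o["clock"],o["tool_pos"],o["orientation"],o["force"],o["moment"])
show("ins",25,.07,.002)
E
```

```text
6.4833 [0.5779 0.1926 0.112 ] [179.782   24.9762 -65.821 ] [-0.6843 -0.6057 -3.2303] [-1.7009 -0.7626  0.0019]
ins nose [0.07   0.0192] tcp [0.5898 0.1676 0.1   ] rotvec [ 0.0018 -0.003   0.0022] cm [ 1.19 -2.5  -1.2 ]
```

arm_command:
  targets:
    - [[0,0,0.002,0.4,-0.8,-0.4,0],[0,0,0.002,0.8,-1.6,-0.8,0],[0,0,0.002,1.2,-2.5,-1.2,0],[0,0,0.002,1.2,-2.5,-1.2,0]]

```text
clock: 6.82
tool_pos: [0.5901, 0.1672, 0.1002]
orientation: [179.8, 25.0, -65.7]
force: [0.7, 0.6, -4.2]
opening: 0.0237
```

```bash
python3 - <<'E'
from plan import *
o=ctrl.get_obs();print(o["clock"],o["tool_pos"],o["orientation"],o["force"],o["moment"])
s=ctrl.snapshot("side");t=ctrl.snapshot("top");cv2.imwrite("pics/s5.png",s);cv2.imwrite("pics/t5.png",t)
a=cv2.resize(s[150:260,310:440],None,fx=4,fy=4,interpolation=cv2.INTER_CUBIC)
b=cv2.resize(t[95:195,285:415],None,fx=2.1,fy=2.1,interpolation=cv2.INTER_CUBIC)
im=np.zeros((440,800,3),np.uint8);im[:440,:520]=a;im[:210,525:798]=b
cv2.imwrite("pics/v5.png",im)
E
```

```text
6.8167 [0.5901 0.1672 0.1002] [179.8043  24.9783 -65.7273] [ 0.7364  0.6291 -4.1501] [-1.6354 -0.7492 -0.0021]
```

View pics/v5.png

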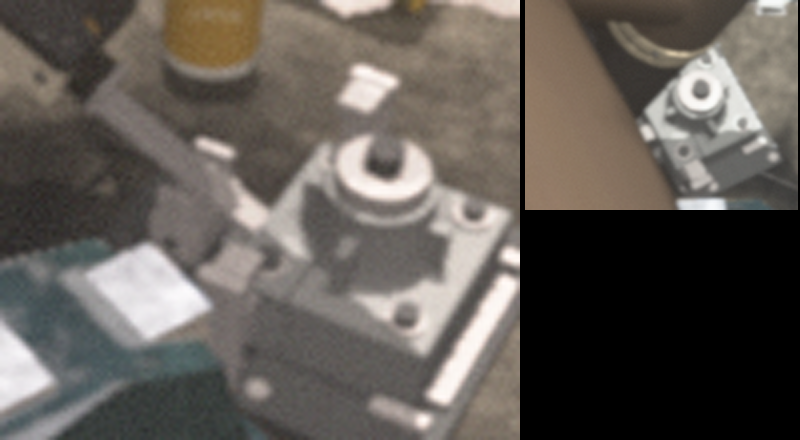

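```bash
python3 - <<'E'
from plan import *
p0,r0,_=tcp(25,.07,.002)
for th in np.arange(25,-13,-2.):
    L=.074+.006*(25-th)/30
    p,r,n=tcp(th,L,0);print(th,round(L,4),"nosez",n[1].round(4),"rv",(r*r0.inv()).as_rotvec().round(3),"cm",((p-p0)*100).round(2),"tcpz",p[2].round(4))
E
```

```text
25.0 0.074 nosez 0.0151 rv [0. 0. 0.] cm [ 0.17 -0.36 -0.41] tcpz 0.0959
23.0 0.0744 nosez 0.0178 rv [-0.032 -0.014 -0.   ] cm [ 0.07 -0.15 -0.75] tcpz 0.0925
21.0 0.0748 nosez 0.0204 rv [-0.064 -0.029  0.   ] cm [-0.02  0.04 -1.1 ] tcpz 0.089
19.0 0.0752 nosez 0.023 rv [-0.095 -0.043 -0.   ] cm [-0.09  0.21 -1.46] tcpz 0.0854
17.0 0.0756 nosez 0.0256 rv [-0.127 -0.058  0.   ] cm [-0.16  0.36 -1.83] tcpz 0.0816
15.0 0.076 nosez 0.0282 rv [-0.159 -0.072 -0.   ] cm [-0.22  0.49 -2.21] tcpz 0.0779
13.0 0.0764 nosez 0.0308 rv [-0.191 -0.087  0.   ] cm [-0.27  0.6  -2.6 ] tcpz 0.074
11.0 0.0768 nosez 0.0334 rv [-0.223 -0.101  0.   ] cm [-0.32  0.69 -2.99] tcpz 0.0701
9.0 0.0772 nosez 0.036 rv [-0.254 -0.115 -0.   ] cm [-0.35  0.76 -3.38] tcpz 0.0662
7.0 0.0776 nosez 0.0386 rv [-0.286 -0.13   0.   ] cm [-0.37  0.81 -3.77] tcpz 0.0622
5.0 0.078 nosez 0.0412 rv [-0.318 -0.144  0.   ] cm [-0.38  0.84 -4.17] tcpz 0.0583
3.0 0.0784 nosez 0.0439 rv [-0.35  -0.159  0.   ] cm [-0.39  0.85 -4.56] tcpz 0.0544
1.0 0.0788 nosez 0.0466 rv [-0.381 -0.173  0.   ] cm [-0.38  0.84 -4.95] tcpz 0.0504
-1.0 0.0792 nosez 0.0494 rv [-0.413 -0.187  0.   ] cm [-0.36  0.8  -5.34] tcpz 0.0466
-3.0 0.0796 nosez 0.0522 rv [-0.445 -0.202  0.   ] cm [-0.34  0.74 -5.72] tcpz 0.0427
-5.0 0.08 nosez 0.0551 rv [-0.477 -0.216  0.   ] cm [-0.3   0.67 -6.1 ] tcpz 0.039
-7.0 0.0804 nosez 0.058 rv [-0.509 -0.231  0.   ] cm [-0.26  0.57 -6.46] tcpz 0.0353
-9.0 0.0808 nosez 0.061 rv [-0.54  -0.245 -0.   ] cm [-0.2   0.45 -6.82] tcpz 0.0318
-11.0 0.0812 nosez 0.0641 rv [-0.572 -0.26   0.   ] cm [-0.14  0.31 -7.16] tcpz 0.0283
```

arm_command:
  targets:
    - [[0,0,0,0.1,-0.2,-0.2,0],[0,0,0,0.17,-0.36,-0.4,0],[-0.032,-0.014,0,0.07,-0.15,-0.75,0],[-0.064,-0.029,0,-0.02,0.04,-1.1,0],[-0.064,-0.029,0,-0.02,0.04,-1.1,0]]

```text
clock: 7.33
tool_pos: [0.5889, 0.1708, 0.0905]
orientation: [179.9, 20.9, -65.5]
force: [-0.0, -0.5, -1.4]
opening: 0.0235
```

arm_command:
  targets:
    - [[-0.016,-0.007,0,-0.03,0.08,-0.18,0],[-0.031,-0.014,0,-0.07,0.17,-0.36,0],[-0.031,-0.014,0,-0.07,0.17,-0.36,0]]

```text
clock: 7.58
tool_pos: [0.5888, 0.1716, 0.087]
orientation: [179.9, 18.9, -65.6]
force: [1.5, -1.6, -1.7]
opening: 0.0238
```

arm_command:
  targets:
    - [[-0.016,-0.007,0,-0.03,0.07,-0.18,0],[-0.032,-0.015,0,-0.07,0.15,-0.37,0],[-0.032,-0.015,0,-0.07,0.15,-0.37,0]]

```text
clock: 7.83
tool_pos: [0.5887, 0.1726, 0.0839]
orientation: [-180.0, 16.8, -65.5]
force: [1.5, -6.3, 3.1]
opening: 0.0236
```

arm_command:
  targets:
    - [[-0.016,-0.007,0,-0.03,0.07,-0.19,0],[-0.032,-0.014,0,-0.06,0.13,-0.38,0],[-0.032,-0.014,0,-0.06,0.13,-0.38,0]]

```text
clock: 8.08
tool_pos: [0.5882, 0.1737, 0.0801]
orientation: [180.0, 14.8, -65.5]
force: [3.1, -7.9, 3.7]
opening: 0.0236
```

```bash
python3 - <<'E'
from plan import *
o=ctrl.get_obs();print(o["clock"],o["tool_pos"],o["orientation"],o["force"],o["moment"])
show("15",15,.076,0)
E
```

```text
8.0833 [0.5882 0.1737 0.0801] [179.9791  14.8261 -65.5463] [ 3.1268 -7.854   3.6809] [-2.7252 -1.0046  0.0281]
15 nose [0.076  0.0282] tcp [0.5875 0.1725 0.0779] rotvec [ 0.0029  0.0009 -0.001 ] cm [-0.07 -0.12 -0.22]
```

arm_command:
  targets:
    - [[-0.016,-0.007,0,0,0,-0.19,0],[-0.032,-0.015,0,0,0,-0.39,0],[-0.032,-0.015,0,0,0,-0.39,0]]

```text
clock: 8.33
tool_pos: [0.5878, 0.1747, 0.0764]
orientation: [-180.0, 12.9, -65.5]
force: [0.9, -2.7, 5.9]
opening: 0.0236
```

arm_command:
  targets:
    - [[-0.016,-0.007,0,0,0,-0.19,0],[-0.032,-0.014,0,0,0,-0.39,0],[-0.032,-0.014,0,0,0,-0.39,0]]

```text
clock: 8.58
tool_pos: [0.5877, 0.1755, 0.0727]
orientation: [-180.0, 10.9, -65.5]
force: [-0.5, -0.6, 7.2]
opening: 0.0236
```

```bash
python3 - <<'E'
from plan import *
o=ctrl.get_obs();print(o["clock"],o["tool_pos"],o["orientation"],o["force"],o["moment"])
show("11",11,.0768,0)
E
```

```text
8.5833 [0.5877 0.1755 0.0727] [-179.9859   10.9327  -65.5417] [-0.4524 -0.5987  7.2334] [-0.0428  0.3511 -0.0413]
11 nose [0.0768 0.0334] tcp [0.5866 0.1745 0.0701] rotvec [ 0.001   0.0007 -0.001 ] cm [-0.11 -0.09 -0.26]
```

```bash
cat > est.py <<'E'
from plan import *
def est():
    o=ctrl.get_obs();a=np.radians(PSI);u=np.array([np.cos(a),np.sin(a),0]);l=np.array([-u[1],u[0],0])
    M=R.from_euler('xyz',o["orientation"],degrees=True);p=o["tool_pos"];F=o["force"];th=o["orientation"][1]
    nose=p+M.apply([NX,0,NZ]);s=lambda q:(q[:2]-C)@u[:2]
    Me=o["moment"]@l+4.9*np.sin(np.radians(th))+.17*(F@u)
    N=(F[2]*-s(p)+Me+.2)/(s(nose)-.005)
    print("t %.2f th %.1f tcp s %.4f z %.4f nose s %.4f z %.4f | Fu %.1f Fl %.1f Fz %.1f M %.2f -> N %.0f"%(o["clock"],th,s(p),p[2],s(nose),nose[2],F@u,F@l,F[2],Me,N))
E
python3 -c "
from est import *;est()"
```

```text
t 8.58 th 10.9 tcp s -0.1100 z 0.0727 nose s 0.0764 z 0.0362 | Fu 0.4 Fl -0.7 Fz 7.2 M 1.10 -> N 29
```

arm_command:
  targets:
    - [[-0.016,-0.007,0,-0.01,0.03,-0.2,0],[-0.031,-0.014,0,-0.02,0.05,-0.39,0],[-0.031,-0.014,0,-0.02,0.05,-0.39,0]]

```text
clock: 8.83
tool_pos: [0.5876, 0.1761, 0.0689]
orientation: [-180.0, 9.0, -65.5]
force: [-1.6, 0.3, 7.0]
opening: 0.0239
```

```bash
python3 -c "
from est import *;est()"
```

```text
t 8.83 th 9.0 tcp s -0.1106 z 0.0689 nose s 0.0770 z 0.0387 | Fu -0.9 Fl -1.3 Fz 7.0 M 0.92 -> N 26
```

arm_command:
  targets:
    - [[-0.016,-0.007,0,0,0.01,-0.2,0],[-0.032,-0.015,0,0,0.02,-0.39,0],[-0.032,-0.015,0,0,0.02,-0.39,0]]

```text
clock: 9.08
tool_pos: [0.5876, 0.1765, 0.0651]
orientation: [-179.9, 7.0, -65.5]
force: [-1.2, 0.4, 8.0]
opening: 0.0238
```

```bash
python3 -c "
from est import *;est()"
```

```text
t 9.08 th 7.0 tcp s -0.1110 z 0.0651 nose s 0.0775 z 0.0416 | Fu -0.9 Fl -0.9 Fz 8.0 M 1.16 -> N 31
```

arm_command:
  targets:
    - [[-0.008,-0.004,0,0,0.01,-0.1,0],[-0.016,-0.007,0,0,0.01,-0.2,0],[-0.016,-0.007,0,0,0.01,-0.2,0]]

```text
clock: 9.33
tool_pos: [0.5877, 0.1768, 0.0634]
orientation: [-179.9, 6.0, -65.6]
force: [-2.3, 2.4, 8.9]
opening: 0.0236
```

```bash
python3 -c "
from est import *;est()"
```

```text
t 9.33 th 6.0 tcp s -0.1112 z 0.0634 nose s 0.0777 z 0.0429 | Fu -3.1 Fl -1.1 Fz 8.9 M 1.50 -> N 37
```

arm_command:
  targets:
    - [[-0.008,-0.004,0,0,0,-0.1,0],[-0.016,-0.007,0,0,0,-0.2,0],[-0.016,-0.007,0,0,0,-0.2,0]]

```text
clock: 9.58
tool_pos: [0.5878, 0.1768, 0.0615]
orientation: [-179.9, 5.0, -65.6]
force: [-2.9, 2.6, 10.3]
opening: 0.0238
```

```bash
python3 -c "
from est import *;est()"
```

```text
t 9.58 th 5.0 tcp s -0.1112 z 0.0615 nose s 0.0780 z 0.0444 | Fu -3.6 Fl -1.6 Fz 10.3 M 1.46 -> N 39
```

arm_command:
  targets:
    - [[-0.008,-0.004,0,0,0,-0.1,0],[-0.016,-0.007,0,0,0,-0.2,0],[-0.016,-0.007,0,0,0,-0.2,0]]

```text
clock: 9.83
tool_pos: [0.5879, 0.1771, 0.0598]
orientation: [-179.9, 4.0, -65.6]
force: [-3.7, 2.0, 12.7]
opening: 0.0234
```

```bash
python3 -c "
from est import *;est()"
```

```text
t 9.83 th 4.0 tcp s -0.1114 z 0.0598 nose s 0.0781 z 0.0459 | Fu -3.3 Fl -2.6 Fz 12.7 M 1.82 -> N 47
```

```bash
cat > foot.py <<'E'
from est import *
a=np.radians(PSI);U=np.array([np.cos(a),np.sin(a),0]);FC=np.r_[C,0]+U*.1035
def top(al):
    v=np.array([-.055,.109]);c,s=np.cos(al),np.sin(al)
    w=np.array([v[0]*c+v[1]*s,-v[0]*s+v[1]*c]);return FC+U*(.055+w[0])+[0,0,.008+w[1]]
from scipy.optimize import minimize_scalar
def foot(name="side",ref="pics/s5.png"):
    g0=cv2.imread(ref,0);g1=cv2.cvtColor(ctrl.snapshot(name),cv2.COLOR_BGR2GRAY)
    u0=proj(name,top(0)).round().astype(int);h=18;x,y=u0
    t=g0[y-h:y+h+1,x-h:x+h+1];S=g1[y-60:y+61,x-60:x+61]
    r=cv2.matchTemplate(S,t,cv2.TM_CCOEFF_NORMED);_,m,_,(i,j)=cv2.minMaxLoc(r)
    def sub(a,b,c):return .5*(a-c)/(a-2*b+c)
    d=np.array([i+sub(r[j,i-1],r[j,i],r[j,i+1])-60+h,j+sub(r[j-1,i],r[j,i],r[j+1,i])-60+h])
    f=lambda al:np.sum((proj(name,top(al))-proj(name,top(0))-d)**2)
    q=minimize_scalar(f,bounds=(-.1,.4),method="bounded")
    print("match %.2f d"%m,d,"alpha %.2f deg res %.2f lug lift %.1f mm"%(np.degrees(q.x),np.sqrt(q.fun),97*np.sin(q.x)-1.2*0))
E
python3 -c "
from foot import *;est();foot()"
```

```text
t 9.83 th 4.0 tcp s -0.1114 z 0.0598 nose s 0.0781 z 0.0459 | Fu -3.3 Fl -2.6 Fz 12.7 M 1.82 -> N 47
match 0.78 d [ 3.9021 -0.1732] alpha 4.03 deg res 0.20 lug lift 6.8 mm
```

arm_command:
  targets:
    - [[-0.008,-0.004,0,-0.08,0.18,-0.1,0],[-0.016,-0.007,0,-0.08,0.18,-0.2,0],[-0.016,-0.007,0,-0.08,0.18,-0.2,0]]

```text
clock: 10.13
tool_pos: [0.588, 0.1774, 0.0584]
orientation: [-179.9, 2.9, -65.5]
force: [-1.1, -4.5, 15.4]
opening: 0.0235
```

```bash
python3 -c "
from foot import *;est();foot();foot('side','pics/side0.png')"
```

```text
t 10.13 th 2.9 tcp s -0.1117 z 0.0584 nose s 0.0781 z 0.0482 | Fu 3.6 Fl -2.8 Fz 15.4 M -0.10 -> N 25
match 0.76 d [ 4.1627 -0.2431] alpha 4.29 deg res 0.28 lug lift 7.3 mm
match 0.78 d [ 4.2034 -0.211 ] alpha 4.34 deg res 0.25 lug lift 7.3 mm
```

arm_command:
  targets:
    - [[-0.008,-0.004,0,0,0,-0.1,0],[-0.016,-0.007,0,0,0,-0.2,0],[-0.016,-0.007,0,0,0,-0.2,0]]

```text
clock: 10.48
tool_pos: [0.5881, 0.1776, 0.0567]
orientation: [-179.9, 1.9, -65.6]
force: [-1.7, -4.1, 17.8]
opening: 0.0238
```

```bash
python3 -c "
from foot import *;est();foot();foot('side','pics/side0.png')"
```

```text
t 10.48 th 1.9 tcp s -0.1118 z 0.0567 nose s 0.0780 z 0.0498 | Fu 3.1 Fl -3.3 Fz 17.8 M 0.03 -> N 31
match 0.74 d [ 4.538  -0.0973] alpha 4.68 deg res 0.15 lug lift 7.9 mm
match 0.76 d [ 4.5922 -0.0558] alpha 4.73 deg res 0.11 lug lift 8.0 mm
```

```bash
python3 - <<'E'
from h import *
w=ctrl.snapshot("wrist");s=ctrl.snapshot("side");cv2.imwrite("pics/w6.png",w);cv2.imwrite("pics/s6.png",s)
im=np.zeros((600,800,3),np.uint8);w3=cv2.imread("pics/w3.png")
r=lambda a,sz:cv2.resize(a,sz,interpolation=cv2.INTER_CUBIC)
im[:262,:350]=r(w3[0:225,180:480],(350,262));im[:262,400:750]=r(w[0:225,180:480],(350,262))
im[270:600,:]=r(s[160:250,250:468],(800,330))
cv2.imwrite("pics/v6.png",im)
E
```

```text
(no output)
```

View pics/v6.png

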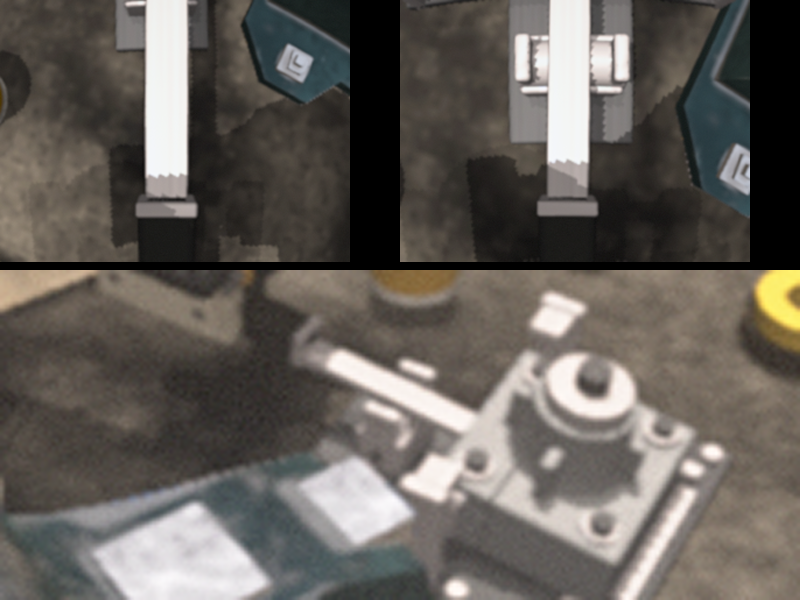

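```bash
python3 - <<'E'
from h import *
for n in("w3","w6"):
    g=cv2.imread(f"pics/{n}.png",0).astype(int);out=[]
    for r in(2,10,100,110,120,130,140):
        row=g[r,295:350];d=np.diff(row);i,j=d.argmax(),d.argmin()
        f=lambda k,s:k+(0 if k<1 or k>52 else .5*(d[k-1]-d[k+1])/(d[k-1]-2*d[k]+d[k+1]))
        out.append((r,round(f(j,-1)-f(i,1),2)))
    print(n,out)
E
```

```text
w3 [(2, np.float64(33.96)), (10, np.float64(35.75)), (100, np.float64(36.34)), (110, np.float64(36.06)), (120, np.float64(36.06)), (130, np.float64(36.05)), (140, np.float64(36.2))]
w6 [(2, np.float64(33.96)), (10, np.float64(34.32)), (100, np.float64(35.31)), (110, np.float64(35.07)), (120, np.float64(35.13)), (130, np.float64(35.59)), (140, np.float64(35.71))]
```

arm_command:
  targets:
    - [[-0.008,-0.004,0,0,0,-0.12,0],[-0.016,-0.007,0,0,0,-0.25,0],[-0.024,-0.011,0,0,0,-0.38,0],[-0.032,-0.014,0,0,0,-0.5,0],[-0.032,-0.014,0,0,0,-0.5,0]]

```text
clock: 11.1
tool_pos: [0.5881, 0.1781, 0.052]
orientation: [-179.9, -0.0, -65.6]
force: [-2.7, -2.5, 21.1]
opening: 0.024
```

```bash
python3 -c "
from foot import *;est();foot('side','pics/s6.png');foot('side','pics/side0.png')"
```

```text
t 11.10 th -0.0 tcp s -0.1123 z 0.0520 nose s 0.0777 z 0.0517 | Fu 1.1 Fl -3.5 Fz 21.1 M 0.19 -> N 38
match 0.97 d [ 0.7532 -0.229 ] alpha 0.79 deg res 0.21 lug lift 1.3 mm
match 0.69 d [ 5.7185 -0.1797] alpha 5.86 deg res 0.30 lug lift 9.9 mm
```

arm_command:
  targets:
    - [[-0.008,-0.004,0,0,0,-0.12,0],[-0.016,-0.007,0,0,0,-0.25,0],[-0.016,-0.007,0,0,0,-0.25,0]]

```text
clock: 11.45
tool_pos: [0.5882, 0.1784, 0.0496]
orientation: [-179.9, -1.0, -65.6]
force: [-3.8, -1.3, 21.3]
opening: 0.0242
```

```bash
python3 -c "
from foot import *;est();foot('side','pics/side0.png')"
```

```text
t 11.45 th -1.0 tcp s -0.1125 z 0.0496 nose s 0.0775 z 0.0525 | Fu -0.4 Fl -4.0 Fz 21.3 M 0.10 -> N 37
match 0.65 d [ 6.2792 -0.2668] alpha 6.41 deg res 0.43 lug lift 10.8 mm
```

arm_command:
  targets:
    - [[-0.008,-0.004,0,0,0,-0.12,0],[-0.016,-0.007,0,0,0,-0.25,0],[-0.016,-0.007,0,0,0,-0.25,0]]

```text
clock: 11.75
tool_pos: [0.5881, 0.1785, 0.0471]
orientation: [-179.9, -2.0, -65.6]
force: [-4.8, -0.4, 21.0]
opening: 0.0237
```

```bash
python3 -c "
from foot import *;est();foot('side','pics/side0.png')"
```

```text
t 11.75 th -2.0 tcp s -0.1126 z 0.0471 nose s 0.0773 z 0.0533 | Fu -1.6 Fl -4.5 Fz 21.0 M -0.10 -> N 34
match 0.62 d [ 6.9777 -0.2892] alpha 7.09 deg res 0.51 lug lift 12.0 mm
```

arm_command:
  targets:
    - [[-0.008,-0.004,0,0,0,-0.12,0],[-0.016,-0.007,0,0,0,-0.25,0],[-0.016,-0.007,0,0,0,-0.25,0]]

```text
clock: 12.05
tool_pos: [0.5882, 0.1787, 0.0448]
orientation: [-179.9, -3.0, -65.6]
force: [-5.7, -0.6, 22.8]
opening: 0.0237
```

```bash
python3 -c "
from foot import *;est();foot('side','pics/side0.png')"
```

```text
t 12.05 th -3.0 tcp s -0.1127 z 0.0448 nose s 0.0770 z 0.0543 | Fu -1.8 Fl -5.5 Fz 22.8 M -0.22 -> N 35
match 0.58 d [ 7.6108 -0.1258] alpha 7.73 deg res 0.40 lug lift 13.0 mm
```

arm_command:
  targets:
    - [[-0.008,-0.004,0,0,0,-0.12,0],[-0.016,-0.007,0,0,0,-0.25,0],[-0.016,-0.007,0,0,0,-0.25,0]]

```text
clock: 12.35
tool_pos: [0.5883, 0.1787, 0.0424]
orientation: [-179.9, -4.0, -65.6]
force: [-5.3, 0.1, 23.1]
opening: 0.0237
```

```bash
python3 -c "
from foot import *;est();foot('side','pics/side0.png')"
```

```text
t 12.35 th -4.0 tcp s -0.1127 z 0.0424 nose s 0.0768 z 0.0553 | Fu -2.3 Fl -4.8 Fz 23.1 M -0.36 -> N 34
match 0.55 d [ 8.1741 -0.2835] alpha 8.26 deg res 0.61 lug lift 13.9 mm
```

arm_command:
  targets:
    - [[-0.008,-0.004,0,0,0,-0.12,0],[-0.016,-0.007,0,0,0,-0.25,0],[-0.016,-0.007,0,0,0,-0.25,0]]

```text
clock: 12.65
tool_pos: [0.5887, 0.1788, 0.0409]
orientation: [-179.9, -5.0, -65.6]
force: [-7.2, -0.7, 30.6]
opening: 0.0238
```

```bash
python3 -c "
from foot import *;est();foot('side','pics/s6.png')"
```

```text
t 12.65 th -5.0 tcp s -0.1127 z 0.0409 nose s 0.0766 z 0.0571 | Fu -2.3 Fl -6.9 Fz 30.6 M -0.61 -> N 42
match 0.82 d [ 2.3348 -0.7646] alpha 2.42 deg res 0.75 lug lift 4.1 mm
```

arm_command:
  targets:
    - [[-0.008,-0.004,0,0,0,-0.12,0],[-0.016,-0.007,0,0,0,-0.25,0],[-0.016,-0.007,0,0,0,-0.25,0]]

```text
clock: 12.95
tool_pos: [0.5891, 0.1788, 0.0394]
orientation: [-179.8, -6.1, -65.5]
force: [-8.8, -1.8, 37.7]
opening: 0.0239
```

```bash
python3 -c "
from foot import *;est();foot('side','pics/s6.png')"
```

```text
t 12.95 th -6.1 tcp s -0.1125 z 0.0394 nose s 0.0765 z 0.0590 | Fu -2.0 Fl -8.8 Fz 37.7 M -1.17 -> N 46
match 0.82 d [ 2.3551 -0.7746] alpha 2.44 deg res 0.76 lug lift 4.1 mm
```

arm_command:
  targets:
    - [[-0.008,-0.004,0,0,0,-0.12,0],[-0.016,-0.007,0,0,0,-0.25,0],[-0.016,-0.007,0,0,0,-0.25,0]]

```text
clock: 13.25
tool_pos: [0.5891, 0.1786, 0.037]
orientation: [-179.9, -7.1, -65.5]
force: [-8.1, -2.4, 38.3]
opening: 0.0238
```

```bash
python3 -c "
from foot import *;est();foot('side','pics/s6.png')"
```

```text
t 13.25 th -7.1 tcp s -0.1123 z 0.0370 nose s 0.0763 z 0.0599 | Fu -1.1 Fl -8.3 Fz 38.3 M -1.62 -> N 40
match 0.82 d [ 2.3414 -0.7742] alpha 2.43 deg res 0.76 lug lift 4.1 mm
```

arm_command:
  targets:
    - [[0.016,0.007,0,0,0,0.25,0],[0.032,0.014,0,0,0,0.5,0],[0.048,0.021,0,0,0,0.75,0],[0.064,0.029,0,0,0,1.0,0],[0.064,0.029,0,0,0,1.0,0]]

```text
clock: 13.72
tool_pos: [0.5883, 0.1786, 0.0444]
orientation: [-179.9, -2.9, -65.6]
force: [-4.1, 2.8, 14.9]
opening: 0.0236
```

```bash
python3 -c "
from foot import *;est();foot('side','pics/s6.png')"
```

```text
t 13.72 th -2.9 tcp s -0.1127 z 0.0444 nose s 0.0771 z 0.0534 | Fu -4.3 Fl -2.6 Fz 14.9 M 0.51 -> N 33
match 0.90 d [ 1.3285 -0.5318] alpha 1.39 deg res 0.51 lug lift 2.4 mm
```

arm_command:
  targets:
    - [[0.016,0.007,0,0,0,0.25,0],[0.032,0.014,0,0,0,0.5,0],[0.048,0.021,0,0,0,0.75,0],[0.048,0.021,0,0,0,0.75,0]]

```text
clock: 14.1
tool_pos: [0.5872, 0.1776, 0.0497]
orientation: [179.9, 0.1, -65.6]
force: [0.4, 1.8, -0.8]
opening: 0.0237
```

```bash
python3 -c "
from foot import *;est();foot('side','pics/s6.png')"
```

```text
t 14.10 th 0.1 tcp s -0.1122 z 0.0497 nose s 0.0778 z 0.0489 | Fu -1.5 Fl 1.1 Fz -0.8 M -0.01 -> N 1
match 0.94 d [ 1.0262 -0.4205] alpha 1.08 deg res 0.40 lug lift 1.8 mm
```

arm_command:
  targets:
    - [[0.016,0.007,0,0,0,0.25,0],[0.032,0.014,0,0,0,0.5,0],[0.048,0.021,0,0,0,0.75,0],[0.048,0.021,0,0,0,0.75,0]]

```text
clock: 14.48
tool_pos: [0.5863, 0.1768, 0.0561]
orientation: [179.8, 3.1, -65.7]
force: [0.4, 0.3, -3.7]
opening: 0.0236
```

```bash
python3 -c "
from foot import *;est();foot('side','pics/s6.png')"
```

```text
t 14.48 th 3.1 tcp s -0.1119 z 0.0561 nose s 0.0778 z 0.0455 | Fu -0.1 Fl 0.5 Fz -3.7 M 0.15 -> N -1
match 0.94 d [ 1.0261 -0.4151] alpha 1.08 deg res 0.40 lug lift 1.8 mm
```

arm_command:
  targets:
    - [[0,0,0,-0.4,0.9,0.2,0],[0,0,0,-0.8,1.8,0.35,0],[0,0,0,-0.8,1.8,0.35,0]]

```text
clock: 14.78
tool_pos: [0.5774, 0.1967, 0.0597]
orientation: [179.8, 3.0, -65.5]
force: [0.4, -0.8, -3.4]
opening: 0.0239
```

```bash
python3 -c "
from foot import *;est();foot('side','pics/s6.png')"
```

```text
t 14.78 th 3.0 tcp s -0.1336 z 0.0597 nose s 0.0561 z 0.0492 | Fu 0.9 Fl 0.0 Fz -3.4 M 0.25 -> N -0
match 0.94 d [ 1.0273 -0.4209] alpha 1.08 deg res 0.40 lug lift 1.8 mm
```

arm_command:
  targets:
    - [[0,0,0,-0.6,1.4,0.3,0],[0,0,0,-1.2,2.7,0.5,0],[0,0,0,-1.8,4.1,0.8,0],[0,0,0,-1.8,4.1,0.8,0]]

```text
clock: 15.17
tool_pos: [0.5597, 0.2387, 0.0684]
orientation: [179.9, 3.0, -65.5]
force: [0.5, -0.1, -1.9]
opening: 0.0234
```

```bash
python3 -c "
from foot import *;est();foot('side','pics/s6.png')
o=ctrl.get_obs();print(o['tool_pos'],o['joint_pos'])"
```

```text
t 15.17 th 3.0 tcp s -0.1792 z 0.0684 nose s 0.0105 z 0.0579 | Fu 0.3 Fl 0.5 Fz -1.9 M 0.20 -> N 11
match 0.94 d [ 1.0221 -0.4175] alpha 1.08 deg res 0.40 lug lift 1.8 mm
[0.5599 0.2379 0.0682] [ 39.4202  22.7351 -17.2526  -3.9043 -49.4305 -12.3624]
```

arm_command:
  targets:
    - [[0,0,0,-0.5,1,3,0],[0,0,0,-0.5,1,6,0],[0,0,0.3,-1.5,0.5,7,0],[0,0,0.6,-3.5,0,7,0],[0,0,0.6,-3.5,0,7,0],[0,0,0.6,-3.5,0,7,0],[0,0,0.6,-3.5,0,7,0],[0,0,0.6,-3.5,0,7,0]]

```text
clock: 15.88
tool_pos: [0.5253, 0.236, 0.1378]
orientation: [179.8, 3.0, -31.0]
force: [0.4, 0.2, -3.3]
opening: 0.0239
```

arm_command:
  targets:
    - [[0,0,0.59,-3,-1.6,0,0],[0,0,0.59,-3,-1.6,0,0],[0,0,0.59,-3,-1.6,0,0],[0,0,0.59,-3,-1.6,0,0],[0,0,0.59,-3,-1.6,0,0],[0,0,0.59,-3,-1.6,0,0]]

```text
clock: 16.38
tool_pos: [0.4953, 0.2199, 0.1377]
orientation: [179.8, 3.0, 2.6]
force: [-0.1, -0.1, -4.0]
opening: 0.0239
```

```bash
python3 - <<'E'
from foot import *
foot('side','pics/s6.png')
o=ctrl.get_obs();print(o)
r=R.from_euler('xyz',[180,0,o["orientation"][2]],degrees=True)*R.from_euler('xyz',o["orientation"],degrees=True).inv();print(r.as_rotvec())
g=cv2.cvtColor(ctrl.snapshot("wrist"),cv2.COLOR_BGR2GRAY).astype(int);cv2.imwrite("pics/w7.png",g)
for rr in(5,20,50,80,100,120,140):
    row=g[rr,290:355];d=np.diff(row);print(rr,d.argmax()+290,d.argmin()+290,d.argmin()-d.argmax())
E
```

```text
match 0.94 d [ 1.0249 -0.4185] alpha 1.08 deg res 0.40 lug lift 1.8 mm
{'clock': 16.4333, 'joint_pos': array([ 43.2932,  14.2453, -19.9822,  -2.1601, -58.2253,  50.2162]), 'qvel': array([-0.1923, -0.0331,  0.0901, -0.29  , -0.0502, -2.8083]), 'tau': array([  0.138 , -47.7263,  26.9764,   6.6706,  -0.0092,   0.9812]), 'tool_pos': array([0.4952, 0.2199, 0.1377]), 'orientation': array([179.7914,   3.042 ,   2.327 ]), 'force': array([-0.627 , -0.6229, -3.8221]), 'moment': array([-0.046 , -0.1151,  0.0142]), 'opening': 0.023520412556493415}
[ 0.0058 -0.0529 -0.0001]
5 304 340 36
20 304 340 36
50 304 340 36
80 304 340 36
100 303 340 37
120 303 340 37
140 304 340 36[ WARN:0@4.926] global loadsave.cpp:1063 imwrite_ Unsupported depth image for selected encoder is fallbacked to CV_8U.
```

arm_command:
  targets:
    - [[0.006,-0.053,0,0,0,-3,0],[0.006,-0.053,0,0,0,-6,0],[0.006,-0.053,0,0,0,-9,0],[0.006,-0.053,0,0,0,-11,0],[0.006,-0.053,0,0,0,-12,0],[0.006,-0.053,0,0,0,-12.5,0],[0.006,-0.053,0,0,0,-12.5,0]]

```text
clock: 17.07
tool_pos: [0.4954, 0.2198, 0.0123]
orientation: [180.0, 0.0, 2.5]
force: [-0.9, -0.3, -2.8]
opening: 0.0238
```

arm_command:
  targets:
    - [[0,0,0,0,0,-0.3,0],[0,0,0,0,0,-0.5,0],[0,0,0,0,0,-0.5,0]]

```text
clock: 17.32
tool_pos: [0.4962, 0.2206, 0.0087]
orientation: [-179.9, -0.1, 2.6]
force: [0.4, -0.2, -2.1]
opening: 0.0242
```

arm_command:
  targets:
    - [[0,0,0,0,0,-0.2,0],[0,0,0,0,0,-0.2,0],[0,0,0,0,0,-0.2,0]]

```text
clock: 17.57
tool_pos: [0.4961, 0.2204, 0.0065]
orientation: [-179.9, -0.1, 2.6]
force: [0.7, -0.3, -1.1]
opening: 0.0237
```

arm_command:
  targets:
    - [[0,0,0,0,0,-0.2,0],[0,0,0,0,0,-0.2,0],[0,0,0,0,0,-0.2,0]]

```text
clock: 17.82
tool_pos: [0.4957, 0.2202, 0.004]
orientation: [-180.0, -0.1, 2.6]
force: [1.4, 0.2, -1.6]
opening: 0.0241
```

arm_command:
  targets:
    - [[0,0,0,0,0,-0.15,0],[0,0,0,0,0,-0.15,0],[0,0,0,0,0,-0.15,0]]

```text
clock: 18.07
tool_pos: [0.4955, 0.22, 0.0023]
orientation: [-180.0, -0.0, 2.6]
force: [1.2, 0.4, -1.5]
opening: 0.0242
```

arm_command:
  targets:
    - [[0,0,0,0,0,0,0.1],[0,0,0,0,0,0,0.2],[0,0,0,0,0,0,0.35],[0,0,0,0,0,0,0.5],[0,0,0,0,0,0,0.7],[0,0,0,0,0,0,0.8],[0,0,0,0,0,0,0.8],[0,0,0,0,0,0,0.8]]

```text
clock: 18.73
tool_pos: [0.4954, 0.2199, 0.0024]
orientation: [-180.0, -0.0, 2.6]
force: [-0.5, 0.4, -0.8]
opening: 0.0582
```

arm_command:
  targets:
    - [[0,0,0,0,0,1,0.8],[0,0,0,0,0,3,0.8],[0,0,0,0,0,6,0.8],[0,0,0,0,0,10,0.8],[0,0,0,0,0,14,0.8],[0,0,0,0,0,18,0.8],[0,0,0,-3,3,20,0.8],[0,0,0,-3,3,20,0.8]]

```text
clock: 19.4
tool_pos: [0.4657, 0.2527, 0.2084]
orientation: [-179.6, -0.4, 2.6]
force: [0.3, -0.3, -1.0]
opening: 0.0701
```

arm_command:
  targets:
    - [[0,0,0,-4,4,0,0.8],[0,0,0,-8,8,0,0.8],[0,0,0,-12,12,0,0.8],[0,0,0,-12,16,0,0.8],[0,0,0,-12,20,0,0.8],[0,0,0,-12,20,0,0.8]]

```text
clock: 19.9
tool_pos: [0.3438, 0.4523, 0.2035]
orientation: [-179.9, -0.1, 2.7]
force: [1.0, 0.8, 1.3]
opening: 0.07
```

```bash
python3 - <<'E'
from foot import *
o=ctrl.get_obs();print(o["clock"],o["tool_pos"],o["force"],o["opening"])
foot('side','pics/s6.png')
t=ctrl.snapshot("top");s=ctrl.snapshot("side");cv2.imwrite("pics/t8.png",t);cv2.imwrite("pics/s8.png",s)
r=lambda a,sz:cv2.resize(a,sz,interpolation=cv2.INTER_CUBIC)
im=np.zeros((600,800,3),np.uint8)
im[:300,:400]=r(t[90:300,220:500][:, :],(400,300));im[:300,400:]=r(t[100:190,310:430],(400,300))
im[300:,:400]=r(s[150:270,240:400],(400,300));im[300:,400:]=r(s[155:245,340:460],(400,300))
cv2.imwrite("pics/v8.png",im)
E
```

```text
19.9 [0.3438 0.4523 0.2035] [0.9901 0.8312 1.3039] 0.06999438407540873
match 0.94 d [ 1.0219 -0.4142] alpha 1.07 deg res 0.40 lug lift 1.8 mm
```

View pics/v8.png

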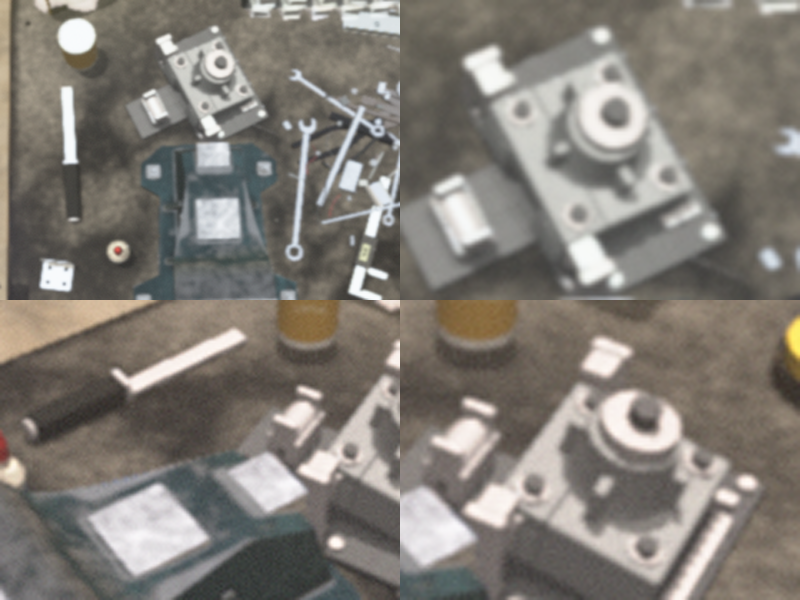

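```bash
python3 - <<'E'
from foot import *
from scipy.optimize import least_squares
for nm,pts in(("side",[(380.5,210.5),(414.4,229.1),(430.9,202.7),(397,185),(405,187)]),("top",[(310+178/3.333,100+214/3.333),(310+268/3.333,100+175/3.333),(310+210/3.333,100+74/3.333),(310+122/3.333,100+110/3.333),(372,134.)])):
    g1=cv2.imread("pics/%s8.png"%nm[0],0);g0=cv2.imread(f"pics/{nm}0.png",0)
    p=np.float32(pts).reshape(-1,1,2)
    q,st,e=cv2.calcOpticalFlowPyrLK(g1,g0,p,None,winSize=(13,13),maxLevel=2)
    p=p[:,0];q=q[:,0]
    # pose at rest: foot-frame points from the rest picture (z=58mm bolts, 117 pedestal)
    P=np.array([onz(nm,*a,.056 if i<4 else .117) for i,a in enumerate(q.astype(float))])
    V=P-(FC+U*.055+[0,0,.008]);l=np.array([-U[1],U[0],0])
    print(nm,"foot x,y of pts",np.c_[(P-FC)@U,(P-FC)@l].round(3).tolist())
    def f(v):
        r=R.from_rotvec(-v[0]*l*-1*-1) if 0 else R.from_rotvec(l*v[0])*R.from_rotvec(U*v[1])
        W=FC+U*.055+[0,0,.008]+r.apply(V)+np.r_[v[2]*U[:2]+0*l[:2],0]
        return (np.array([proj(nm,w) for w in W])-p).ravel()
    for free in(1,):
        s=least_squares(f,[.1,0,0]);print("alpha,roll deg, slide mm",np.degrees(s.x[:2]),s.x[2]*1000,"rms px",np.sqrt(np.mean(s.fun**2)),e.ravel())
E
```

```text
side foot x,y of pts [[-0.034, -0.043], [0.041, -0.042], [0.04, 0.045], [-0.045, 0.045], [-0.009, -0.014]]
alpha,roll deg, slide mm [ 7.8282 -0.7544] -1.392455539502358 rms px 0.8619227460757497 [10.4159 11.6268 10.0052 33.2948 15.1379]
top foot x,y of pts [[-0.033, -0.049], [0.044, -0.044], [0.041, 0.043], [-0.035, 0.042], [-0.005, -0.001]]
alpha,roll deg, slide mm [10.9997 -0.2663] -7.2537842773923105 rms px 0.5437185453843232 [25.2792 21.3412 16.7676  9.5965  9.471 ]
```

```bash
python3 -c "
from plant import ctrl;print(ctrl.close_job())"
```

```text
the job is handed in; nothing more can be done
None
```

I levered the foot up with the bar alone until it stopped. I then eased off so it rests raised on the catches, pulled the bar out, laid it flat where it first lay, and handed the job in at about 20 s.

**Stops:** The handle force rose from 23 to 38 N while the foot no longer moved in the pictures. I took one or two 1° steps more than needed to be sure. On the last one the force no longer rose, so the grip was probably slipping on the handle. My estimate of the load at the nose peaked at about 46 N. A cruder figure from the handle force alone is about 60 N; both are under the 80 N limit.

**Catches:** When I eased off, the foot sank a little and then held still with only the bar's weight left on the wrist. It did not move again through to the last picture. No sideways lean showed: the fit gave under 1°, where one missed catch would give about 6°. I could not see the pawls themselves, so that both are in is inferred from this.

**Last picture:** The bar is flat on the bench and clear of the fixture. The bottle, tin and bracket looked to be where they stood; I checked that by eye only. The robot was clear of everything.

**Disagreements:**
- The two cameras gave different foot tilts: 8° from the side and 11° from above.
- The side-view template put the stops at about 14 mm of lug lift, below the 16 mm minimum you gave. I took that as image error.
- The bar turned a few degrees in the grip during the lift.

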